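# Thread the hook hanger into the bench rail

### The job

Hang the spare hook hanger on the bench rail. Lift it out of its slotted rack, stand it on the table and let go, so that you can take it again by its hook; then feed its slide shoe into the open end of the rail and push it along, past the spring catch, until its back plate butts against the clamped stop. Do not shove the stop along the rail, and leave the other things on the bench where they are.

Things in the scene. Friction and masses are not known exactly. Their poses are not given: they have to be found in the camera images.
- hanger: Loose hook hanger, steel, 0.26 to 0.42 kg; stands by itself on a flat surface. Origin: middle of the underside of its back plate; z up, hook towards -x, slide shoe at +x. Back plate: x -5 to 5, y -45 to 45, z 0 to 104 mm. At the start it stands in the rack, hook between the cheeks: only the plate above z = 66 mm is free there, to be pinched across its 10 mm thickness.
- hanger_post (a point): Top of the post, the upright end of the hook, at (-72, 0, 56) mm in the hanger's frame; axes as the hanger's. Hook: a bar 14 mm wide (y -7 to 7), 16 mm high, along the bottom from the plate to x -80, and the post, x -80 to -64, y -7 to 7, z 0 to 56. A thin rib joins bar and plate (to x -34, z 46). In the rail the hanger can be held only by the post, pinched along y.
- hanger_shoe (a point): Middle of the black plastic slide shoe behind the plate, at (20, 0, 39) mm in the hanger's frame; axes as the hanger's. Shoe: x 13.5 to 26.5, y -40 to 40, z 24 to 54, both ends tapered over the last 10 mm to x 16.5 to 23.5, z 30 to 48. It sits on a neck, x 5 to 13.5, y -33 to 33, z 33.5 to 44.5.
- hanger_side (a point): middle of the left (+y) edge of the hanger's back plate, at (0, 45, 42.5) mm in the hanger's frame; this edge meets the stop
- rack: Fixed slotted rack of grey sheet steel. Origin on the table at the middle of the hanger's seat; axes as the hanger's in it. Base plate 6 mm thick, x -104 to 42, y -64 to 64; on it two cheeks, x -98 to -16, from 12 to 54 mm either side of the middle, 66 mm high over the table, with a 24 mm slot between them. The table left of it (+y), before the rail, is clear.
- rail: Fixed aluminium rail on two legs that stand behind it. Origin on the table under the middle of its front face; +y along the rail, -x out of the front face, z up. Profile: x 0 to 36, y -170 to 170, z 78 to 184 mm; channel open at the -y end only. A hanger in it has the rail's axes, its origin at x = -6.75 +- 1.75 and z = 75 (shoe resting on the channel's floor) to 78.5 mm.
- rail_mouth (a point): Open end of the rail, in the front face at mid height of the channel: (0, -170, 115.8) mm in the rail's frame; axes as the rail's. In the rail's frame the channel spans x 5 to 21.5, z 99 to 132.5; it opens to the front by a slot, z 106.5 to 123.5, between lips 5 mm thick (x 0 to 5).
- catch (a joint): Spring catch at the rail's open end: sloped steel tooth before the face (rail frame: x -12.5 to -1, y -171 to -150, top z 83 mm), 8 mm up in the way of the underside of the hanger's plate. 0 = up; grows to 0.012 m pressed down. The plate pushed along +y rides over its slope (4 to 8 N along the rail); it springs up behind the plate.
- stop_face (a point): Middle of the -y face of the clamped stop, a 30 mm wide dark steel block with a black thumb knob on the front of the rail (z 98 to 137 mm, standing out 22 mm, knob 42 mm); 6.75 mm before the rail's face, 117.5 mm over the table; axes as the rail's. Its place along the rail varies (y -45 to 55 mm). It slips if pushed with more than about 35 N.
- tape_measure: yellow tape measure, 38x99x65 mm, bystander; origin under its middle
- weld_magnet: red arrow-shaped welding magnet, 78x105x20 mm, bystander; origin under its middle
- gauge_block: ground steel setting block, 50x75x25 mm, bystander; origin under its middle

How it is judged:
By the outcome, as a careful person would: the job done as asked, in the order asked, and still so for the second after the job is handed in, with the robot touching nothing.
It also fails if it takes over 58 s, if anything falls off the work surface, if the arm or the gripper's body presses on something with over 40 N, if the wrist force passes 120 N, or if a joint passes its speed limit or range.

### The arm

A 7-joint arm with a two-finger parallel gripper is mounted at the origin on a cart in front of the work surface, level with it; the furniture and walls round the work are solid. World frame = base frame: x ahead of the robot, y to its left, z up, the work surface at z = 0. Lengths are in m, angles in rad, forces in N, time in s.
With the tool pointing down it reaches from about 0.4 to 0.875 m from the base axis. Payload 19.3 kg.
Tool frame: the origin (TCP) lies midway between the tips of the shut fingers; the grasp point (between the pads) lies 19 mm behind it; z points along the fingers, y is the direction in which the jaws open and shut (so a half turn about z gives the same grasp; the last joint's range is limited). The gripper opens to 85 mm and grips with 20 to 120 N. Pads are 22 mm wide; open, the fingers measure 114 mm over their backs; the gripper's body (76 mm by 85 mm) begins 54 mm behind the grasp point. The pads swing forward as they close: fully open they stand 13 mm farther back than shut.
Start: joints at [1.214, 0.521, -0.036, 1.599, 0.021, 1.021, -0.113], TCP at [0.177, -0.599, 0.231] pointing down, gripper open.
Joint ranges: [-2.91, 2.91], [-0.3, 2.13], [-1.5, 1.42], [0.17, 2.43], [-1.26, 4.41], [0.16, 1.93], [-2.52, 2.52]. Speed limits (rad/s): [1.89, 1.89, 2.39, 2.39, 3.01, 3.01, 3.01].

### API

Orientations are given as [roll, pitch, yaw] about the fixed x, y, z axes, in that order (R = Rz(yaw) Ry(pitch) Rx(roll)).
In Python, from workcell import telemetry, cams, workorder gives the robot as it stands. The module is installed in compiled form; this text tells all that it offers.
- The arm moves only by the tool apply_moves, never from a script. Its argument "steps" is a list of rows, each a list of 4 numbers: the shift along the tool's x, y, z in cm, then the turn about the tool's z in rad. A call has exactly 10 rows; each row is the pose to reach, as a shift and turn from the pose commanded when the call began, along the tool's axes at that moment; what a row does not reach only later rows make up. A row lasts 1/12 s, in which the tool goes at most 41.7 mm and 7.16 degrees, less where a joint would pass 70% of its speed; a pose out of reach is approached as far as the arm can. A call with a gripper value outside its range is refused whole. "claw" is the closure, from 0 (fully open) to 1 (shut), set as the call begins (left out, the last holds). The fingers move at their own pace and stop on an object; "force" is the grip in N (left out, the last holds). Time passes only in rows, so rows that repeat a pose let the fingers close, or fill a call up. It gives the time, the measured TCP pose, the force and the opening at its end, in the units of the state.
- telemetry.observe(): the state, without advancing time (a new reading comes with each control period).
- cams.grab_frame(name): name is "scene" or "top" or "wrist"; returns a dict with "color" (420x560x3 uint8, red, green, blue), "mtx" (3x3 intrinsics, pixels), "eye" and "orientation" of the camera in the world; the wrist camera has in their place "T_tool_cam" (4x4, takes a point from camera to tool coordinates, whose origin is the TCP and whose axes are the flange's). Camera axes: x right, y down, z forward; pixel columns grow to the right and rows downward; lengths in m; the calibration is good to about 2 mm. The wrist camera is an equidistant fisheye: a pixel r from the principal point sees the ray r / f radians off the axis. A picture is of the moment at which its call begins: read the wrist's pose just before it. There is no depth.
- workorder.job_done(): hands the job in, once; it reports no verdict.
Trained networks look in the newest picture that a camera, given by its name, has taken for a name from the list of things; names that differ only in an ending like _2 or _b are one class to them, and where a whole thing is asked for, a point or a joint stands for the part that bears it (a point fixed in the world has none). Each returns a list of dicts, best first, with "score" (0 to 1); they miss things now and then, are a little off and sometimes report something else, mostly with a low value. They report only what shows in the picture. A call takes as long as a camera call.
- cams.find_in(camera, name): "box" ([left, top, width, height] in pixels, round what is visible of it).
- cams.pinpoint(camera, name): "uv" ([column, row] in pixels: a listed point, or the origin of a listed thing).
The state is a dict: "clock": time; "qpos": joint angles; "qd": joint speeds; "joint_efforts": joint torques, N m; "position": TCP position; "tool_rot": TCP orientation; "force": force on the tool from outside, world axes, zero at the start; "moment": the same for the moment, N m; "grip_width": finger opening in m.
Only numpy, scipy, OpenCV 4.12 (cv2) and the standard library are available. Lean on these libraries where they do the work, as an engineer would, in place of code of your own. Each camera call takes 0.05 s, during which the arm holds its last target. There are 200 camera calls.

## Working session

There is one attempt and no reset: what is moved stays moved. The work goes in short steps, Python scripts to look and compute and a tool call to move; the robot and the scene stay as the last step left them, time stands still between calls to the robot, and variables do not carry over. Pictures are saved under pics/ and viewed, about 8 in all and at most 12, crops included, and the job is handed in when it is done.

Besides the shell and the picture viewer there is one more tool, called as name(argument=value, ...), one argument or row to a line, values as JSON. apply_moves: Moves the arm, as the interface text tells. Its arguments: {"type":"object","properties":{"steps":{"type":"array"},"claw":{"type":"number"},"force":{"type":"number"}},"required":["steps"]}

```bash
mkdir -p pics; cat > h.py <<'E'
import numpy as np, cv2
from scipy.spatial.transform import Rotation as R
from workcell import telemetry, cams, workorder
def rot(o):
    o=np.array(o,float)
    if o.shape==(3,3): return o
    return (R.from_quat(o) if o.size==4 else R.from_euler('xyz',o)).as_matrix()
def grab(n,save=None):
    s=telemetry.observe(); f=cams.grab_frame(n); f['s']=s;f['n']=n
    if save: cv2.imwrite('pics/'+save,f['color'][:,:,::-1])
    if n=='wrist':
        T=np.array(f['T_tool_cam']); Rt=rot(s['tool_rot'])
        f['o']=np.array(s['position'])+Rt@T[:3,3]; f['R']=Rt@T[:3,:3]
    else: f['o']=np.array(f['eye']); f['R']=rot(f['orientation'])
    f['K']=np.array(f['mtx']); return f
def ray(f,uv):
    K=f['K']; x=(uv[0]-K[0,2])/K[0,0]; y=(uv[1]-K[1,2])/K[1,1]
    if f['n']=='wrist':
        r=np.hypot(x,y)+1e-9; d=np.array([x/r*np.sin(r),y/r*np.sin(r),np.cos(r)])
    else: d=np.array([x,y,1.]); d/=np.linalg.norm(d)
    return f['R']@d
def proj(f,p):
    c=f['R'].T@(np.array(p)-f['o']); K=f['K']
    if f['n']=='wrist':
        r=np.hypot(c[0],c[1])+1e-9; t=np.arctan2(r,c[2]); x,y=c[0]/r*t,c[1]/r*t
    else: x,y=c[0]/c[2],c[1]/c[2]
    return np.array([K[0,0]*x+K[0,2],K[1,1]*y+K[1,2]])
def onz(f,uv,z):
    d=ray(f,uv); return f['o']+d*(z-f['o'][2])/d[2]
def tri(obs):
    A=np.zeros((3,3));b=np.zeros(3)
    for f,uv in obs:
        d=ray(f,uv);P=np.eye(3)-np.outer(d,d);A+=P;b+=P@f['o']
    p=np.linalg.solve(A,b); return p,[np.round(np.linalg.norm((np.eye(3)-np.outer(ray(f,u),ray(f,u)))@(p-f['o']))*1e3,1) for f,u in obs]
E
python3 - <<'E'
from h import *
np.set_printoptions(precision=4,suppress=True)
s=telemetry.observe();print(s)
F={n:grab(n,n+'0.png') for n in('scene','top')}
for n,f in F.items():
    print(n,f['o'],f['K'][0],f['orientation'] )
    for t in ['hanger','hanger_post','hanger_shoe','hanger_side','rack','rail','rail_mouth','stop_face','catch','tape_measure','weld_magnet','gauge_block']:
        r=cams.pinpoint(n,t)[:2]; print(t,[(np.round(q['uv'],1),round(q['score'],2)) for q in r])
E
```

```text
{'clock': 0.0, 'qpos': array([ 1.2138,  0.522 , -0.0363,  1.6   ,  0.0212,  1.0211, -0.1128]), 'qd': array([ 0.0007,  0.0001, -0.0005,  0.0005,  0.0003, -0.0009, -0.0012]), 'joint_efforts': array([  0.0024, -92.7131,   1.9812, -36.9937,   0.0178,   0.0082,
         0.    ]), 'position': array([ 0.1767, -0.5992,  0.2307]), 'tool_rot': array([-3.1405,  0.0001,  0.2868]), 'force': array([ 0.4289,  0.1247, -0.1549]), 'moment': array([-0.0165,  0.0207, -0.0191]), 'grip_width': 0.085450395990569}
scene [0.0425 0.8453 0.9513] [515.1205   0.     274.2174] [-2.3156  0.0178 -2.6135]
hanger [(array([326.9, 194. ]), 0.58)]
hanger_post [(array([348.1, 189.6]), 0.76), (array([325.5, 193.6]), 0.74)]
hanger_shoe [(array([277.7, 301.5]), 0.24)]
hanger_side [(array([315.3, 191.2]), 0.69)]
rack [(array([321.5, 195.7]), 0.64)]
rail []
rail_mouth [(array([262.6, 165.3]), 0.7)]
stop_face [(array([235.6, 192.6]), 0.57), (array([315.4, 188.1]), 0.37)]Traceback (most recent call last):
  File "<stdin>", line 8, in <module>
ValueError: it knows: gauge_block, hanger, hanger_post, hanger_shoe, hanger_side, rack, rail, rail_mouth, stop_face, tape_measure, weld_magnet
```

```bash
python3 - <<'E'
from h import *
np.set_printoptions(precision=4,suppress=True)
f=grab('top','top1.png')
print(f['o'],f['K'][0],f['orientation'] )
for t in ['hanger','hanger_post','hanger_shoe','hanger_side','rack','rail','rail_mouth','stop_face']:
        r=cams.pinpoint('top',t)[:2]; print(t,[(np.round(q['uv'],1),round(q['score'],2)) for q in r])
a=cv2.imread('pics/scene0.png');b=cv2.imread('pics/top1.png')
cv2.imwrite('pics/s_a.png',cv2.resize(a[120:360,130:450],None,fx=2.5,fy=2.5,interpolation=2))
print(telemetry.observe()['clock'])
E
```

```text
[0.2891 0.0201 1.2346] [450.257    0.     281.1584] [-2.9138  0.0022 -1.5921]
hanger [(array([348.1, 237. ]), 0.86)]
hanger_post [(array([355.1, 263.3]), 0.62)]
hanger_shoe [(array([354. , 229.1]), 0.86)]
hanger_side [(array([334.9, 235.8]), 0.87), (array([347.5, 239. ]), 0.21)]
rack [(array([346.4, 242.7]), 0.96)]
rail [(array([257.8, 190.3]), 0.64)]
rail_mouth [(array([317.6, 180.3]), 0.6)]
stop_face [(array([270.5, 179.7]), 0.55)]
0.95
```

View pics/s_a.png

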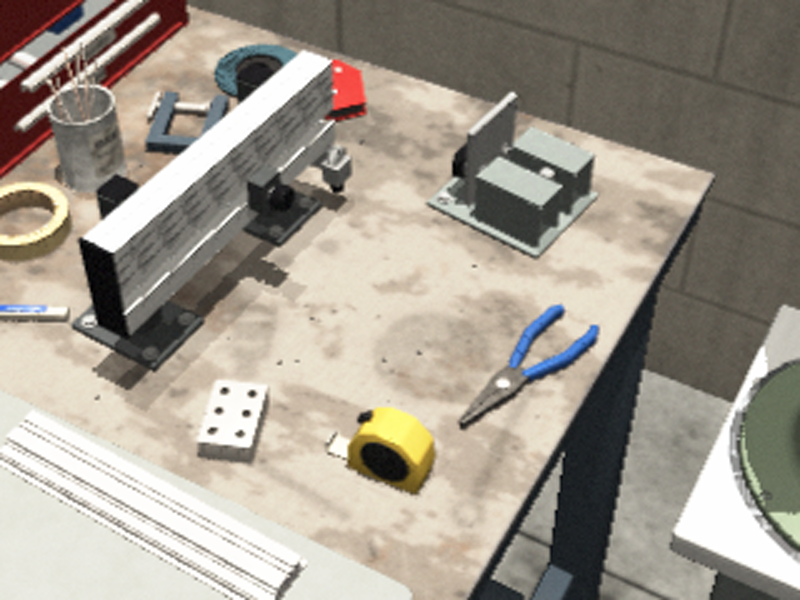

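View pics/top1.png

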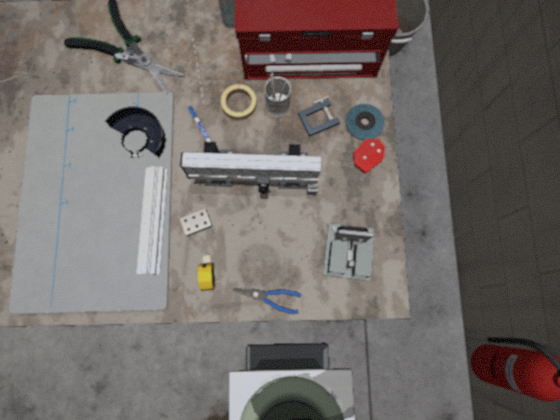

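```bash
python3 - <<'E'
from h import *
np.set_printoptions(precision=4,suppress=True)
t=grab('top');s=grab('scene')
P=lambda n,a,b:print(n,*tri([(t,a),(s,b)]))
P('mouth',(317.6,180.3),(262.6,165.3));P('stop',(270.5,179.7),(235.6,192.6))
P('side',(334.9,235.8),(315.3,191.2));P('hangerorig',(348.1,237),(326.9,194))
for n,uv,z in [('hanger',(348.1,237),.006),('post',(355.1,263.3),.062),('shoe',(354,229.1),.045),('side',(334.9,235.8),.0485),('rack',(346.4,242.7),0),('rail',(257.8,190.3),0),('mouth',(317.6,180.3),.1158),('stop',(270.5,179.7),.1175)]: print(n,onz(t,uv,z))
for n,uv,z in [('hanger',(326.9,194),.006),('side',(315.3,191.2),.0485),('mouth',(262.6,165.3),.1158),('stop',(235.6,192.6),.1175),('rack',(321.5,195.7),0),('post',(348.1,189.6),.062)]: print('S',n,onz(s,uv,z))
b=cv2.imread('pics/top1.png')
cv2.imwrite('pics/t_a.png',np.hstack([cv2.resize(b[140:210,170:335],None,fx=4.8,fy=4.8,interpolation=2)]))
c=cv2.imread('pics/top1.png')[215:285,315:385];
v=cv2.resize(b[140:200,170:335],None,fx=4.8,fy=4.8,interpolation=2)
w=np.zeros((290,v.shape[1],3),np.uint8);q=cv2.resize(c,(290,290),interpolation=2);w[:,:290]=q
d=cv2.imread('pics/scene0.png')[150:230,295:375];w[:,400:690]=cv2.resize(d,(290,290),interpolation=2)
cv2.imwrite('pics/t_b.png',np.vstack([v,w])[:600])
E
```

```text
mouth [ 0.6301 -0.0778  0.1164] [np.float64(3.5), np.float64(3.5)]
stop [0.6364 0.0443 0.1093] [np.float64(3.3), np.float64(3.3)]
side [ 0.4947 -0.1242  0.048 ] [np.float64(2.9), np.float64(2.9)]
hangerorig [ 0.4885 -0.1676  0.0106] [np.float64(5.9), np.float64(5.9)]
hanger [ 0.495  -0.1665  0.006 ]
post [ 0.416  -0.1724  0.062 ]
shoe [ 0.5096 -0.1776  0.045 ]
side [ 0.4919 -0.1251  0.0485]
rack [ 0.4801 -0.1619  0.    ]
rail [0.636  0.0819 0.    ]
mouth [ 0.6269 -0.0791  0.1158]
stop [0.6307 0.0429 0.1175]
S hanger [ 0.4847 -0.1737  0.006 ]
S side [ 0.4973 -0.1231  0.0485]
S mouth [ 0.6343 -0.0782  0.1158]
S stop [0.6342 0.0524 0.1175]
S rack [ 0.4976 -0.1661  0.    ]
S post [ 0.4171 -0.157   0.062 ]
```

View pics/t_b.png

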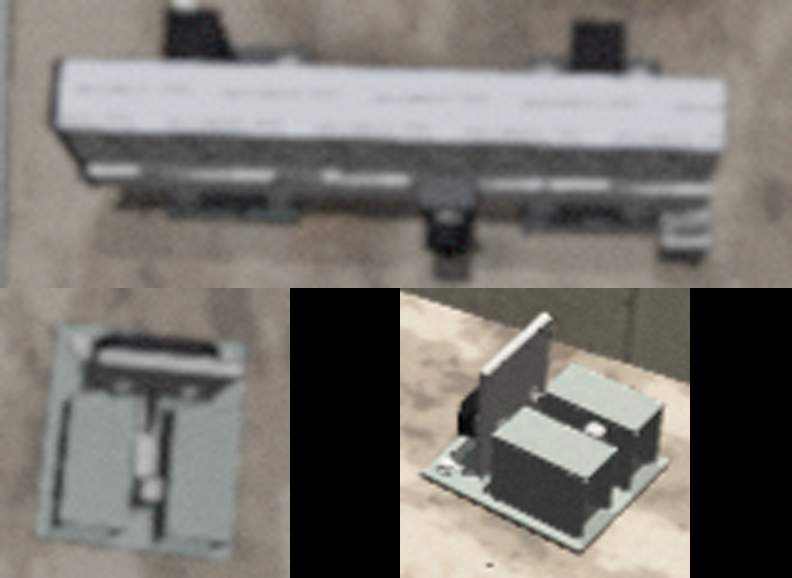

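```bash
python3 - <<'E'
from h import *
np.set_printoptions(precision=4,suppress=True)
t=grab('top')
k=lambda x,y:(170+x/4.8,140+y/4.8)
a,b=onz(t,k(60,130),.184),onz(t,k(723,151),.184);print('railfront',a,b,a-b,np.linalg.norm(a-b),np.arctan2(-(a-b)[0],(a-b)[1]))
a,b=onz(t,k(62,62),.184),onz(t,k(725,81),.184);print('railback',a,b,a-b,np.arctan2(-(a-b)[0],(a-b)[1]))
h=lambda x,y:(315+x/4.143,215+(y-288)/4.143)
for p in [((100,365),(240,375)),((100,352),(245,362))]:
  a,b=onz(t,h(*p[0]),.110),onz(t,h(*p[1]),.110);print('plate',a,b,np.linalg.norm(a-b),np.arctan2(-(a-b)[0],(a-b)[1]))
# rack base outline corners (z=.006): left-top,right-top,left-bot,right-bot
for p in [(58,323),(245,343),(38,540),(228,557)]: print('rack',onz(t,h(*p),.006))
E
```

```text
railfront [0.6473 0.2567 0.184 ] [ 0.6287 -0.0813  0.184 ] [0.0187 0.338  0.    ] 0.3384856330841881 -0.05519826933080632
railback [0.6841 0.2567 0.184 ] [ 0.6662 -0.0839  0.184 ] [0.0178 0.3405 0.    ] -0.05234723742614399
plate [ 0.4868 -0.1285  0.11  ] [ 0.4788 -0.2137  0.11  ] 0.08550282478823505 -0.09418833878850498
plate [ 0.4949 -0.1289  0.11  ] [ 0.4867 -0.2173  0.11  ] 0.08868839764569637 -0.09181882238190127
rack [ 0.5343 -0.1155  0.006 ]
rack [ 0.5179 -0.2401  0.006 ]
rack [ 0.39   -0.0959  0.006 ]
rack [ 0.3763 -0.2194  0.006 ]
```

```bash
cat >> h.py <<'E'
def go(p,yaw,pr=True):
    s=telemetry.observe(); Rt=rot(s['tool_rot']); d=Rt.T@(np.array(p)-s['position'])*100
    y0=s['tool_rot'][2]; t=-(yaw-y0); t=(t+np.pi)%(2*np.pi)-np.pi
    print('clk %.2f pos %s rot %s F %s w %.4f'%(s['clock'],np.round(s['position'],4),np.round(s['tool_rot'],4),np.round(s['force'],1),s['grip_width']))
    print('shift cm',np.round(d,2),'turn',round(t,3)); return s
E
python3 -c "
from h import *
go((.46,-.172,.25),1.47)"
```

```text
clk 1.10 pos [ 0.1768 -0.5995  0.2313] rot [-3.1416  0.      0.2868] F [ 0.1 -0.1  0.3] w 0.0856
shift cm [ 39.25 -32.99  -1.87] turn -1.183
```

apply_moves(
  steps=[
    [3, -2.5, -0.2, -0.09],
    [6, -5, -0.4, -0.18],
    [9, -7.5, -0.5, -0.27],
    [12, -10, -0.6, -0.36],
    [15, -12.5, -0.8, -0.45],
    [18, -15, -1, -0.54],
    [21, -17.5, -1.1, -0.63],
    [24, -20, -1.2, -0.72],
    [27, -22.5, -1.4, -0.81],
    [30, -25, -1.5, -0.9],
  ],
  claw=0,
)

```text
clock: 1.93
position: [0.3946, -0.2732, 0.2468]
tool_rot: [3.141, 0.0, 1.191]
force: [0.3, -1.5, 1.1]
grip_width: 0.0853
```

```bash
python3 -c "
from h import *
s=go((.46,-.172,.25),1.47);print(s['qpos'])"
```

```text
clk 1.93 pos [ 0.3946 -0.2732  0.2468] rot [3.1409e+00 4.0000e-04 1.1910e+00] F [ 0.3 -1.5  1.1] w 0.0853
shift cm [11.83  2.32 -0.33] turn -0.279
[ 0.78886287  0.29011369 -0.3753925   1.93830446  0.13109191  0.93573364
 -0.03000299]
```

apply_moves(
  steps=[
    [2, 0.4, -0.1, -0.06],
    [4, 0.8, -0.1, -0.12],
    [6, 1.2, -0.2, -0.18],
    [8, 1.6, -0.2, -0.22],
    [10, 2, -0.3, -0.25],
    [11.2, 2.2, -0.3, -0.27],
    [11.8, 2.3, -0.3, -0.28],
    [11.8, 2.3, -0.3, -0.28],
    [11.8, 2.3, -0.3, -0.28],
    [11.8, 2.3, -0.3, -0.28],
  ],
)

```text
clock: 2.77
position: [0.4588, -0.1751, 0.2492]
tool_rot: [-3.141, 0.0, 1.465]
force: [0.3, -0.5, 0.3]
grip_width: 0.0853
```

```bash
python3 - <<'E'
from h import *
np.set_printoptions(precision=4,suppress=True)
go((.46,-.172,.25),1.47)
f=grab('wrist','w1.png')
print(f['T_tool_cam'],f['K'])
for t,z in [('hanger',.006),('hanger_post',.062),('hanger_shoe',.045),('hanger_side',.0485),('rack',0),('rail_mouth',.1158),('stop_face',.1175)]:
    for q in cams.pinpoint('wrist',t)[:2]: print(t,np.round(q['uv'],1),round(q['score'],2),onz(f,q['uv'],z))
E
```

```text
clk 2.77 pos [ 0.4588 -0.1751  0.2492] rot [-3.1413  0.0004  1.4648] F [ 0.3 -0.5  0.3] w 0.0853
shift cm [ 0.32  0.09 -0.08] turn -0.005
[[ 0.0014 -0.9633 -0.2685  0.0688]
 [ 1.      0.0018 -0.0015  0.0011]
 [ 0.0019 -0.2685  0.9633 -0.1433]
 [ 0.      0.      0.      1.    ]] [[325.1923   0.     275.5605]
 [  0.     325.1923 208.4018]
 [  0.       0.       1.    ]]
hanger [300.8 168.1] 0.63 [ 0.4905 -0.1671  0.006 ]
hanger_post [236.3 180.8] 0.74 [ 0.4194 -0.1646  0.062 ]
hanger_shoe [324.4 179.5] 0.75 [ 0.5129 -0.1761  0.045 ]
hanger_side [308.  134.4] 0.78 [ 0.4989 -0.1253  0.0485]
rack [296.8 171.6] 0.94 [ 0.4856 -0.1719  0.    ]
```

View pics/w1.png

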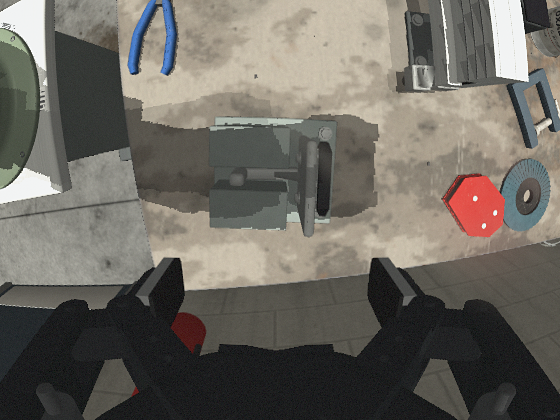

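```bash
python3 - <<'E'
from h import *
np.set_printoptions(precision=4,suppress=True)
f=grab('wrist')
im=f['color'][115:245,200:345]
cv2.imwrite('pics/w1c.png',cv2.resize(im[:,:,::-1],None,fx=5,fy=5,interpolation=2)[:600])
a,b=onz(f,(311.5,141),.110),onz(f,(309,236),.110);print(a,b,(a+b)/2,np.linalg.norm(a-b),np.arctan2(-(a-b)[0],(a-b)[1]))
E
```

```text
[ 0.4962 -0.127   0.11  ] [ 0.4871 -0.2139  0.11  ] [ 0.4917 -0.1704  0.11  ] 0.08737236157449198 -0.10426543761613723
```

View pics/w1c.png

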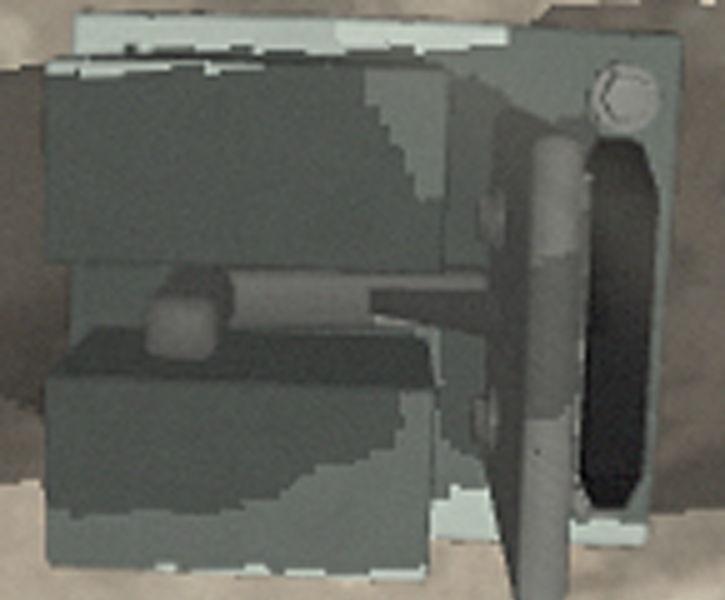

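```bash
python3 -c "
from h import *
s=go((.4917,-.1704,.079),1.471)"
```

```text
clk 3.22 pos [ 0.4593 -0.1741  0.2493] rot [-3.1416 -0.      1.4665] F [-0.3  0.3 -0.8] w 0.0850
shift cm [ 0.71  3.18 17.03] turn -0.004
```

apply_moves(
  steps=[
    [0.4, 1.6, 1.5, -0.005],
    [0.7, 3.2, 3.5, -0.005],
    [0.7, 3.2, 5.8, -0.005],
    [0.7, 3.2, 8, -0.005],
    [0.7, 3.2, 10.2, -0.005],
    [0.7, 3.2, 12.4, -0.005],
    [0.7, 3.2, 14.4, -0.005],
    [0.7, 3.2, 16, -0.005],
    [0.7, 3.2, 17, -0.005],
    [0.7, 3.2, 17, -0.005],
  ],
)

```text
clock: 4.05
position: [0.4911, -0.1701, 0.0777]
tool_rot: [-3.139, -0.001, 1.472]
force: [0.0, 0.3, 0.1]
grip_width: 0.0855
```

apply_moves(
  steps=[
    [0, 0, 0, 0],
    [0, 0, 0, 0],
    [0, 0, 0, 0],
    [0, 0, 0, 0],
    [0, 0, 0, 0],
    [0, 0, 0, 0],
    [0, 0, 0, 0],
    [0, 0, 0, 0],
    [0, 0, 0, 0],
    [0, 0, 0, 0],
  ],
  claw=1,
  force=60,
)

```text
clock: 4.88
position: [0.4917, -0.1704, 0.0797]
tool_rot: [-3.141, 0.0, 1.471]
force: [-4.6, 1.4, 10.3]
grip_width: 0.0091
```

```bash
python3 -c "
from h import *
s=go((.5,0.0,.125),1.571-.054)"
```

```text
clk 4.88 pos [ 0.4917 -0.1704  0.0797] rot [-3.1412e+00  3.0000e-04  1.4715e+00] F [-4.6  1.4 10.3] w 0.0091
shift cm [17.04 -0.86 -4.53] turn -0.046
```

apply_moves(
  steps=[
    [0, 0, -0.4, 0],
    [0, 0, -1.2, 0],
    [0, 0, -2.4, 0],
    [0, 0, -3.8, 0],
    [0, 0, -5.2, 0],
    [0, 0, -6.6, 0],
    [0, 0, -8, 0],
    [0, 0, -9, 0],
    [0, 0, -9.5, 0],
    [0, 0, -9.5, 0],
  ],
)

```text
clock: 5.72
position: [0.4923, -0.1706, 0.1754]
tool_rot: [3.14, 0.0, 1.472]
force: [0.3, -0.0, -3.2]
grip_width: 0.0088
```

```bash
python3 -c "
from h import *
s=go((.5,0.0,.175),1.571-.054)
f=grab('wrist','w2.png')"
```

```text
clk 5.72 pos [ 0.4923 -0.1706  0.1754] rot [3.1401e+00 4.0000e-04 1.4715e+00] F [ 0.3 -0.  -3.2] w 0.0088
shift cm [17.05 -0.92  0.03] turn -0.045
```

View pics/w2.png

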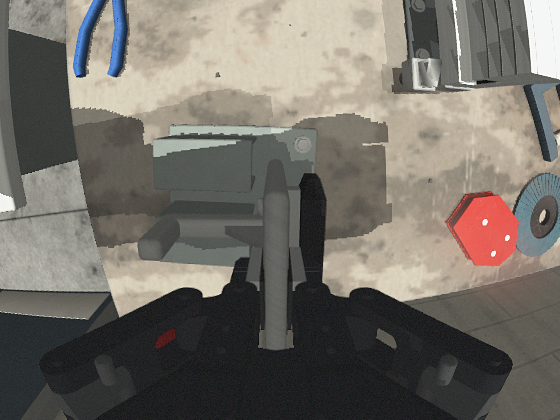

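apply_moves(
  steps=[
    [1, 0, 0, 0],
    [3, -0.1, 0, -0.01],
    [5.5, -0.2, 0, -0.02],
    [8, -0.4, 0, -0.03],
    [10.5, -0.5, 0, -0.04],
    [13, -0.7, 0, -0.045],
    [15, -0.8, 0, -0.045],
    [16.4, -0.9, 0, -0.045],
    [17, -0.9, 0, -0.045],
    [17, -0.9, 0, -0.045],
  ],
)

```text
clock: 6.6
position: [0.4995, 0.0014, 0.1738]
tool_rot: [-3.141, -0.001, 1.519]
force: [-0.5, -0.5, -3.3]
grip_width: 0.0088
```

apply_moves(
  steps=[
    [0, 0, 1, 0],
    [0, 0, 2.5, 0],
    [0, 0, 4, 0],
    [0, 0, 5.5, 0],
    [0, 0, 7, 0],
    [0, 0, 8.3, 0],
    [0, 0, 9.1, 0],
    [0, 0, 9.6, 0],
    [0, 0, 9.9, 0],
    [0, 0, 9.9, 0],
  ],
)

```text
clock: 7.43
position: [0.4996, -0.0006, 0.0749]
tool_rot: [-3.141, 0.0, 1.516]
force: [-0.5, -0.3, -3.0]
grip_width: 0.0085
```

```bash
python3 -c "
from h import *
s=go((.5,0.0,.0735),1.571-.054)"
```

```text
clk 7.43 pos [ 0.4996 -0.0006  0.0749] rot [-3.1411e+00  1.0000e-04  1.5163e+00] F [-0.5 -0.3 -3. ] w 0.0085
shift cm [0.07 0.03 0.14] turn -0.001
```

apply_moves(
  steps=[
    [0, 0, 0.03, 0],
    [0, 0, 0.06, 0],
    [0, 0, 0.09, 0],
    [0, 0, 0.12, 0],
    [0, 0, 0.15, 0],
    [0, 0, 0.18, 0],
    [0, 0, 0.2, 0],
    [0, 0, 0.22, 0],
    [0, 0, 0.22, 0],
    [0, 0, 0.22, 0],
  ],
)

```text
clock: 8.27
position: [0.5001, -0.0003, 0.0737]
tool_rot: [3.141, 0.0, 1.517]
force: [-3.3, -0.3, 10.4]
grip_width: 0.009
```

apply_moves(
  steps=[
    [0, 0, -0.1, 0],
    [0, 0, -0.1, 0],
    [0, 0, -0.1, 0],
    [0, 0, -0.1, 0],
    [0, 0, -0.1, 0],
    [0, 0, -0.1, 0],
    [0, 0, -0.1, 0],
    [0, 0, -0.1, 0],
    [0, 0, -0.1, 0],
    [0, 0, -0.1, 0],
  ],
  claw=0,
)

```text
clock: 9.1
position: [0.4997, -0.0004, 0.0741]
tool_rot: [-3.142, 0.0, 1.517]
force: [-0.1, -0.3, -0.3]
grip_width: 0.0855
```

apply_moves(
  steps=[
    [0, 0, -1, 0],
    [0, 0, -3, 0],
    [0, 0, -6, 0],
    [0, 0, -9, 0],
    [0, 0, -12, 0],
    [0, 0.5, -14, 0],
    [0, 2, -15.5, 0.1],
    [0, 3, -16, 0.2],
    [0, 3, -16, 0.3],
    [0, 3, -16, 0.3],
  ],
)

```text
clock: 9.93
position: [0.53, -0.0018, 0.2352]
tool_rot: [3.141, -0.001, 1.212]
force: [-1.0, 0.7, -0.4]
grip_width: 0.0855
```

```bash
python3 - <<'E'
from h import *
np.set_printoptions(precision=4,suppress=True)
go((.46,-.0,.24),-.054)
f=grab('wrist','w3.png')
for t,z in [('hanger',.0),('hanger_post',.056),('hanger_shoe',.039),('hanger_side',.0425),('rail_mouth',.1158),('stop_face',.1175)]:
    for q in cams.pinpoint('wrist',t)[:2]: print(t,np.round(q['uv'],1),round(q['score'],2),onz(f,q['uv'],z))
E
```

```text
clk 9.93 pos [ 0.53   -0.0018  0.2352] rot [ 3.1406 -0.0005  1.2117] F [-1.   0.7 -0.4] w 0.0855
shift cm [-2.29 -6.62 -0.49] turn 1.266
hanger [252.8 185.1] 0.71 [0.5024 0.0002 0.    ]
hanger [457.7 279.5] 0.42 [ 0.7321 -0.2329  0.    ]
hanger_post [185.  216.2] 0.77 [0.4298 0.0041 0.056 ]
hanger_shoe [267.7 191. ] 0.97 [ 0.5204 -0.005   0.039 ]
hanger_side [238.1 154.1] 0.81 [0.5059 0.0434 0.0425]
hanger_side [253.9 186.5] 0.5 [0.5089 0.0054 0.0425]
rail_mouth [410.8 242.3] 0.78 [ 0.6346 -0.08    0.1158]
stop_face [371.7 106.9] 0.8 [0.6325 0.0474 0.1175]
```

View pics/w3.png

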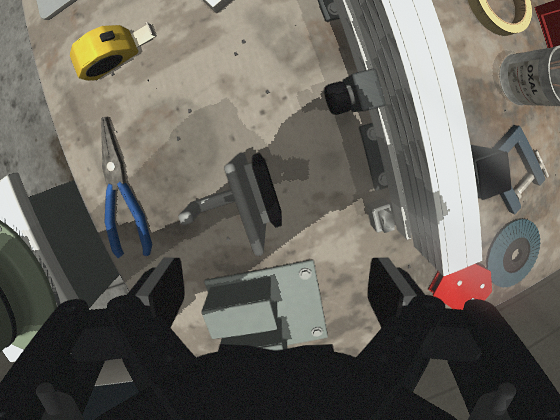

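```bash
python3 - <<'E'
from h import *
np.set_printoptions(precision=4,suppress=True)
f=grab('wrist')
for uv in [(148,255),(115,258),(107,118),(135,180),(150,235)]: print(uv,onz(f,uv,.01))
print(f['s']['qpos'])
# post top and plate corners crop
cv2.imwrite('pics/w3c.png',cv2.resize(f['color'][100:340,160:460][:,:,::-1],None,fx=2.5,fy=2.5,interpolation=2))
go((.4285,.0035,.15),-.054)
E
```

```text
(148, 255) [ 0.3404 -0.0357  0.01  ]
(115, 258) [ 0.2898 -0.0244  0.01  ]
(107, 118) [0.3639 0.1451 0.01  ]
(135, 180) [0.3689 0.0594 0.01  ]
(150, 235) [ 0.3564 -0.0118  0.01  ]
[ 0.2365  0.3959 -0.4517  1.8308  0.2065  0.9616 -0.6563]
clk 10.33 pos [ 0.5296 -0.002   0.2341] rot [-3.1413  0.      1.2178] F [ 0.4  0.1 -0.5] w 0.0854
shift cm [-2.98 -9.67  8.41] turn 1.272
```

apply_moves(
  steps=[
    [-0.3, -1, 0, 0.12],
    [-0.6, -2, 0, 0.24],
    [-0.9, -3, 0, 0.36],
    [-1.2, -4, 0, 0.48],
    [-1.5, -5, 0, 0.6],
    [-1.8, -6, 0, 0.72],
    [-2.1, -7, 0, 0.84],
    [-2.5, -8, 1, 0.96],
    [-2.8, -9, 2, 1.08],
    [-3, -9.7, 3, 1.2],
  ],
)

```text
clock: 11.17
position: [0.4274, 0.0034, 0.2038]
tool_rot: [3.142, -0.0, 0.011]
force: [1.0, 0.6, -0.9]
grip_width: 0.0854
```

```bash
python3 - <<'E'
from h import *
np.set_printoptions(precision=4,suppress=True)
f=grab('wrist')
for q in cams.pinpoint('wrist','hanger_post')[:2]: print(np.round(q['uv'],1),round(q['score'],2),onz(f,q['uv'],.056))
print(f['s']['qpos'])
go((.4285,.0035,.022),-.054)
E
```

```text
[275.9 190.9] 0.81 [0.4316 0.0039 0.056 ]
[ 0.0563  0.2562 -0.2398  2.1131  0.0857  0.781  -1.7962]
clk 11.27 pos [0.4269 0.0035 0.2033] rot [3.1413 0.0022 0.015 ] F [-0.1  0.8  0.7] w 0.0859
shift cm [ 0.2  -0.   18.12] turn 0.069
```

apply_moves(
  steps=[
    [0.1, 0, 1.5, 0.03],
    [0.2, 0, 4, 0.06],
    [0.2, 0, 6.5, 0.07],
    [0.2, 0, 9, 0.07],
    [0.2, 0, 11.5, 0.07],
    [0.2, 0, 14, 0.07],
    [0.2, 0, 16, 0.07],
    [0.2, 0, 17.5, 0.07],
    [0.2, 0, 18, 0.07],
    [0.2, 0, 18, 0.07],
  ],
)

```text
clock: 12.1
position: [0.4304, 0.0037, 0.0234]
tool_rot: [3.142, 0.002, -0.05]
force: [0.5, 0.3, 0.9]
grip_width: 0.0854
```

apply_moves(
  steps=[
    [0, 0, 0, 0],
    [0, 0, 0, 0],
    [0, 0, 0, 0],
    [0, 0, 0, 0],
    [0, 0, 0, 0],
    [0, 0, 0, 0],
    [0, 0, 0, 0],
    [0, 0, 0, 0],
    [0, 0, 0, 0],
    [0, 0, 0, 0],
  ],
  claw=1,
  force=110,
)

```text
clock: 12.93
position: [0.4306, 0.0033, 0.0247]
tool_rot: [3.141, -0.001, -0.054]
force: [-1.3, -1.1, 17.9]
grip_width: 0.0122
```

```bash
python3 - <<'E'
from h import *
np.set_printoptions(precision=4,suppress=True)
go((.545,-.16,.10),-.054)
f=grab('wrist')
for t,z in [('hanger_shoe',.039),('hanger_side',.0425),('rail_mouth',.1158),('stop_face',.1175)]:
    for q in cams.pinpoint('wrist',t)[:2]: print(t,np.round(q['uv'],1),round(q['score'],2),onz(f,q['uv'],z))
E
```

```text
clk 12.93 pos [0.4306 0.0033 0.0247] rot [ 3.1414 -0.0008 -0.0536] F [-1.3 -1.1 17.9] w 0.0122
shift cm [12.3  15.7  -7.52] turn 0.0
hanger_shoe [283.1  66.3] 0.57 [ 0.5208 -0.0036  0.039 ]
hanger_side [283.5  65.1] 0.63 [ 0.5207 -0.0037  0.0425]
```

apply_moves(
  steps=[
    [0, 0, -0.5, 0],
    [0, 0, -1.5, 0],
    [0, 0, -3, 0],
    [0, 0, -4.5, 0],
    [0, 0, -6, 0],
    [0, 0, -7.5, 0],
    [0, 0, -8.7, 0],
    [0, 0, -9.3, 0],
    [0, 0, -9.5, 0],
    [0, 0, -9.5, 0],
  ],
)

```text
clock: 14.02
position: [0.4304, 0.0035, 0.1192]
tool_rot: [-3.142, -0.0, -0.053]
force: [-0.3, 0.3, -3.1]
grip_width: 0.0123
```

```bash
python3 - <<'E'
from h import *
np.set_printoptions(precision=4,suppress=True)
go((.545,-.155,.112),-.054)
f=grab('wrist','w4.png')
for t,z in [('hanger_shoe',.039+.0935),('hanger_side',.0425+.0935),('rail_mouth',.1158),('stop_face',.1175)]:
    for q in cams.pinpoint('wrist',t)[:2]: print(t,np.round(q['uv'],1),round(q['score'],2),onz(f,q['uv'],z))
E
```

```text
clk 14.02 pos [0.4304 0.0035 0.1192] rot [-3.1416 -0.0004 -0.0533] F [-0.3  0.3 -3.1] w 0.0123
shift cm [12.29 15.22  0.73] turn 0.001
hanger_shoe [280.1  66.5] 0.56 [ 0.5207 -0.0023  0.1325]
stop_face [275.2 113.6] 0.28 [0.5021 0.0006 0.1175]
```

View pics/w4.png

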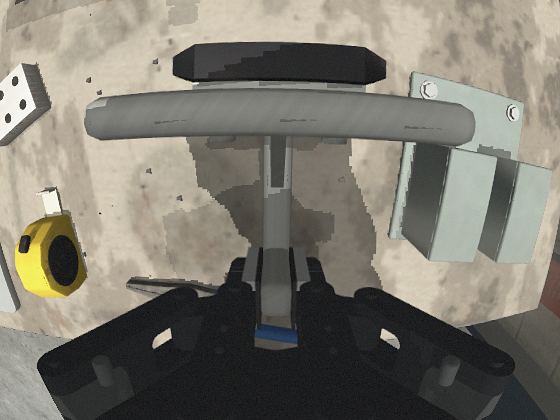

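apply_moves(
  steps=[
    [0.5, 1.5, 0.1, 0],
    [1.5, 3.5, 0.2, 0],
    [3, 6, 0.3, 0],
    [4.5, 8.5, 0.4, 0],
    [6, 11, 0.5, 0],
    [7.5, 13, 0.6, 0],
    [9, 14.5, 0.7, 0],
    [10.5, 15.2, 0.7, 0],
    [11.5, 15.5, 0.7, 0],
    [11.8, 15.5, 0.7, 0],
  ],
)

```text
clock: 15.1
position: [0.5408, -0.1584, 0.1113]
tool_rot: [-3.142, 0.0, -0.054]
force: [-1.4, 0.6, -3.2]
grip_width: 0.0121
```

```bash
python3 - <<'E'
from h import *
from scipy.optimize import least_squares
np.set_printoptions(precision=4,suppress=True)
s=go((.545,-.14,.102),-.054)
f=grab('wrist','w5.png')
T=np.array(f['T_tool_cam'])
# hanger pose in tool from w4 pixels
K=f['K']
def pt(p):
    c=T[:3,:3].T@(p-T[:3,3]); r=np.hypot(c[0],c[1]); a=np.arctan2(r,c[2]); return np.array([K[0,0]*c[0]/r*a+K[0,2],K[1,1]*c[1]/r*a+K[1,2]])
obs=[((-.005,0,.104),1,137),((.005,0,.104),1,92),((.0135,0,.054),1,80),((.0265,0,.054),1,43),((0,.045,.104),0,86),((0,-.045,.104),0,475)]
def hp(p,v):
    x,y,z,pit=v; q=R.from_euler('y',pit).apply(np.array(p)-[-.072,0,.045])
    q=np.array([q[0],-q[1],-q[2]]); return q+[x,y,z]
g=lambda v:[pt(hp(p,v))[i]-m for p,i,m in obs]
r=least_squares(g,[0,0,-.02,0]);print('post@z45 in tool',r.x,'res',r.fun)
print('origin in tool',hp((0,0,0),r.x))
for t,z in [('hanger_shoe',.1305),('rail_mouth',.1158),('stop_face',.1175)]:
    for q in cams.pinpoint('wrist',t)[:2]: print(t,np.round(q['uv'],1),round(q['score'],2),onz(f,q['uv'],z))
E
```

```text
clk 15.10 pos [ 0.5408 -0.1584  0.1113] rot [-3.1415  0.0003 -0.0543] F [-1.4  0.6 -3.2] w 0.0121
shift cm [ 0.32 -1.86  0.93] turn -0.0
post@z45 in tool [-0.0017  0.0007 -0.017  -0.0025] res [ 1.6614 -1.6416 -1.0509  1.0101  0.1999 -0.2036]
origin in tool [0.0704 0.0007 0.0278]
hanger_shoe [280.6  69.4] 0.69 [ 0.629  -0.1642  0.1305]
rail_mouth [98.7 87.7] 0.67 [ 0.6334 -0.0803  0.1158]
rail_mouth [292.1 264.8] 0.4 [ 0.543  -0.1656  0.1158]
```

View pics/w5.png

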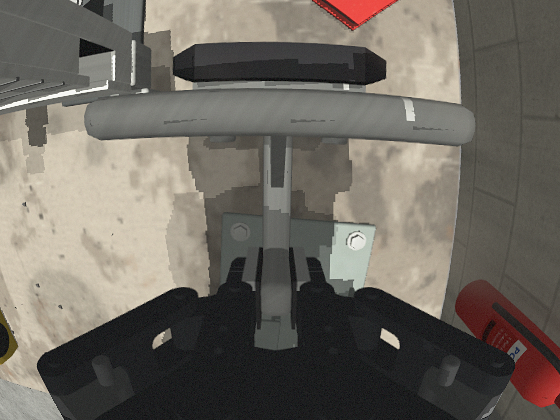

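```bash
python3 - <<'E'
from h import *
im=cv2.imread('pics/w5.png')[0:130,0:200]
im=cv2.convertScaleAbs(im,alpha=1.6,beta=20)
cv2.imwrite('pics/w5c.png',cv2.resize(im,None,fx=4,fy=4,interpolation=2))
E
```

```text
(no output)
```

View pics/w5c.png

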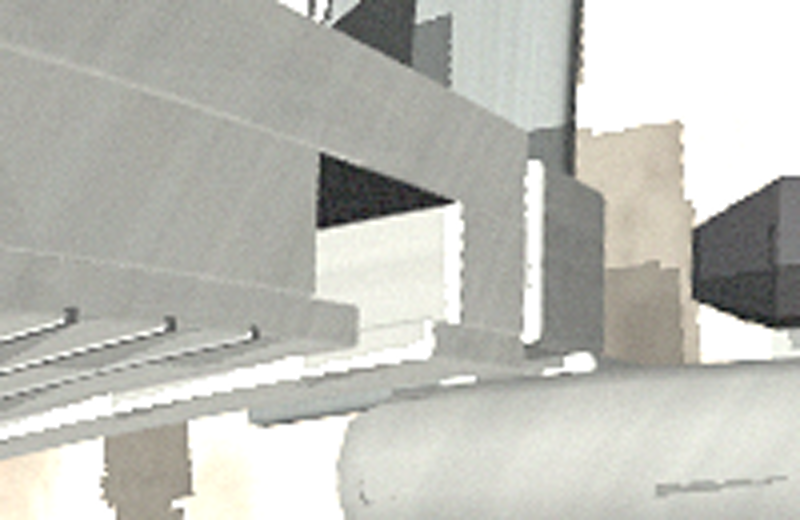

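```bash
python3 - <<'E'
from h import *
from scipy.optimize import least_squares
np.set_printoptions(precision=4,suppress=True)
f=grab('wrist')
print(f['s']['position'])
O={'A':(21.5,132.5,319,152),'B':(21.5,99,463,203),'C':(5,123.5,358,305),'D':(0,123.5,357,346),'E':(5,106.5,437,322),'G':(5,132.5,317,298),'H':(36,78,527,128)}
def fit(keys,yaw,freez):
    def g(v):
        Rz=R.from_euler('z',yaw)
        return np.concatenate([proj(f,Rz.apply([O[k][0]/1e3,0,O[k][1]/1e3+(v[2] if freez else 0)])+[v[0],v[1],0])-np.array(O[k][2:])/4 for k in keys])
    r=least_squares(g,[.63,-.08,0],loss='soft_l1'); return r.x, r.fun.reshape(-1,2)
for ks in ['ABCDEG','ABCDEGH']:
  for z in (0,1):
    v,res=fit(ks,-.054,z);print(ks,z,v);print(res.round(1).tolist())
Rt=rot(f['s']['tool_rot']);print('hanger origin',f['s']['position']+Rt@np.array([.0704,.0007,.0265]))
for q in cams.pinpoint('wrist','rail_mouth')[:1]: print(q)
E
```

```text
[ 0.5391 -0.157   0.1117]
ABCDEG 0 [ 0.6314 -0.0784  0.    ]
[[0.6, -0.2], [-0.9, -0.5], [0.4, 0.3], [0.7, 0.9], [-1.7, -0.9], [-0.0, 0.2]]
ABCDEG 1 [ 0.6312 -0.0789  0.0009]
[[0.5, -0.4], [-0.8, -0.6], [0.4, 0.3], [0.7, 1.0], [-1.6, -0.8], [-0.1, 0.3]]
ABCDEGH 0 [ 0.6315 -0.0784  0.    ]
[[0.5, -0.3], [-1.0, -0.6], [0.4, 0.2], [0.6, 0.8], [-1.8, -1.0], [-0.1, 0.1], [0.3, 0.8]]
ABCDEGH 1 [ 0.6313 -0.0789  0.0008]
[[0.4, -0.4], [-0.9, -0.7], [0.3, 0.2], [0.6, 0.9], [-1.7, -0.9], [-0.2, 0.2], [0.4, 0.7]]
hanger origin [ 0.6094 -0.1614  0.0852]
{'uv': [102.1, 82.3], 'score': 0.72}
```

apply_moves(
  steps=[
    [0.2, 0, 0.2, 0],
    [0.5, 0, 0.4, 0],
    [0.8, 0, 0.7, 0],
    [1, 0, 0.9, 0],
    [1.07, -0.3, 0.9, 0],
    [1.07, -0.8, 0.9, 0],
    [1.07, -1.4, 0.9, 0],
    [1.07, -1.8, 0.9, 0],
    [1.07, -2, 0.9, 0],
    [1.07, -2, 0.9, 0],
  ],
)

```text
clock: 16.23
position: [0.5517, -0.1373, 0.1032]
tool_rot: [-3.141, -0.0, -0.052]
force: [0.2, 0.4, -2.7]
grip_width: 0.0125
```

```bash
python3 - <<'E'
from h import *
go((.55,-.1,.103),-.054)
f=grab('wrist','w6.png')
im=f['color'][0:150,0:220][:,:,::-1]
cv2.imwrite('pics/w6c.png',cv2.resize(cv2.convertScaleAbs(im,alpha=1.6,beta=20),None,fx=3.6,fy=3.6,interpolation=2))
E
```

```text
clk 16.23 pos [ 0.5517 -0.1373  0.1032] rot [-3.1414e+00 -1.0000e-04 -5.2200e-02] F [ 0.2  0.4 -2.7] w 0.0125
shift cm [-0.37 -3.71  0.02] turn 0.002
```

View pics/w6c.png

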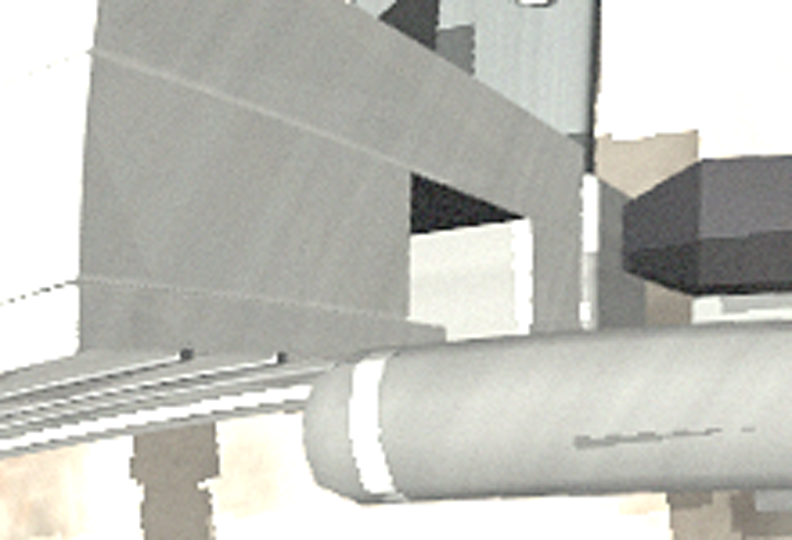

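```bash
python3 - <<'E'
from h import *
from scipy.optimize import least_squares
np.set_printoptions(precision=4,suppress=True)
f=grab('wrist'); print(f['s']['position'])
f['o']=f['o']-f['s']['position']+np.array([.5517,-.1373,.1032])
Rz=R.from_euler('z',-.053)
def fit(O,x0,fz=True):
    g=lambda v:np.concatenate([proj(f,Rz.apply(np.array(o[:3])/1e3)+[v[0],v[1],v[2] if fz else x0[2]])-np.array(o[3:])/3.6 for o in O])
    r=least_squares(g,x0,loss='soft_l1');return r.x,r.fun.reshape(-1,2).round(1).tolist()
M=[(21.5,0,132.5,412,172),(21.5,0,99,530,218),(5,0,123.5,445,325),(5,0,132.5,410,322),(36,0,78,583,140)]
H=[(23.5,40,48,624,203),(16.5,40,48,624,266),(26.5,30,54,703,157),(13.5,30,54,692,291)]
for fz in (0,1):
    m,r1=fit(M,[.63,-.08,0],fz); print('mouth',m,r1)
    for z in (.075,.0768):
        h,r2=fit(H,[.621,-.14,z],fz); print('hanger',h,r2); print(' origin in rail frame',Rz.inv().apply(h-m))
E
```

```text
[ 0.5517 -0.1378  0.1032]
mouth [ 0.6333 -0.0802  0.    ] [[-0.0, -0.5], [-0.5, -0.3], [0.5, 0.4], [0.0, -0.2], [-0.1, 1.8]]
hanger [ 0.6233 -0.1408  0.075 ] [[-0.1, 0.4], [-0.2, 0.2], [-0.8, 0.4], [1.9, -2.8]]
 origin in rail frame [-0.0068 -0.0611  0.075 ]
hanger [ 0.6229 -0.1413  0.0768] [[-0.2, 0.4], [-0.3, 0.5], [-0.6, 0.2], [2.2, -2.5]]
 origin in rail frame [-0.0072 -0.0616  0.0768]
mouth [ 0.6331 -0.0805  0.0007] [[-0.1, -0.7], [-0.4, -0.4], [0.5, 0.5], [-0.1, -0.1], [0.1, 1.7]]
hanger [ 0.6226 -0.1416  0.0779] [[-0.2, 0.4], [-0.4, 0.7], [-0.4, 0.0], [2.3, -2.2]]
 origin in rail frame [-0.0073 -0.0616  0.0772]
hanger [ 0.6226 -0.1416  0.0779] [[-0.2, 0.4], [-0.4, 0.7], [-0.4, 0.0], [2.3, -2.2]]
 origin in rail frame [-0.0073 -0.0616  0.0772]
```

apply_moves(
  steps=[
    [0.03, -0.5, 0.03, 0],
    [0.03, -1, 0.03, 0],
    [0.03, -1.5, 0.03, 0],
    [0.03, -2, 0.03, 0],
    [0.03, -2.5, 0.03, 0],
    [0.03, -3, 0.03, 0],
    [0.03, -3.4, 0.03, 0],
    [0.03, -3.8, 0.03, 0],
    [0.03, -4, 0.03, 0],
    [0.03, -4, 0.03, 0],
  ],
)

```text
clock: 17.17
position: [0.5543, -0.0974, 0.1029]
tool_rot: [-3.141, -0.0, -0.052]
force: [0.9, 0.8, -0.2]
grip_width: 0.0121
```

```bash
python3 - <<'E'
from h import *
s=go((.555,-.0637,.103),-.054);print(s['moment'])
E
```

```text
clk 17.17 pos [ 0.5543 -0.0974  0.1029] rot [-3.1412e+00 -3.0000e-04 -5.2400e-02] F [ 0.9  0.8 -0.2] w 0.0121
shift cm [-0.11 -3.37 -0.01] turn 0.002
[ 0.37370698 -0.13737034  0.04074295]
```

apply_moves(
  steps=[
    [0, -0.5, 0, 0],
    [0, -1, 0, 0],
    [0, -1.6, 0, 0],
    [0, -2.2, 0, 0],
    [0, -2.8, 0, 0],
    [0, -3.4, 0, 0],
    [0, -4, 0, 0],
    [0, -4.5, 0, 0],
    [0, -5, 0, 0],
    [0, -5, 0, 0],
  ],
)

```text
clock: 18.0
position: [0.5568, -0.0469, 0.1028]
tool_rot: [-3.141, -0.0, -0.052]
force: [-0.5, 1.9, -0.6]
grip_width: 0.0123
```

```bash
python3 - <<'E'
from h import *
s=go((.555,-.0637,.103),-.054);print(s['moment'])
f=grab('wrist','w7.png'); 
for t,z in [('stop_face',.1175),('hanger_side',.119),('hanger_shoe',.116)]:
    for q in cams.pinpoint('wrist',t)[:2]: print(t,np.round(q['uv'],1),round(q['score'],2),onz(f,q['uv'],z))
E
```

```text
clk 18.00 pos [ 0.5568 -0.0469  0.1028] rot [-3.141 -0.    -0.052] F [-0.5  1.9 -0.6] w 0.0123
shift cm [-0.1   1.69 -0.02] turn 0.002
[0.27810277 0.14235235 0.0764433 ]
stop_face [ 65.7 123.3] 0.9 [0.63472598 0.04517864 0.1175    ]
```

apply_moves(
  steps=[
    [0, -0.5, 0, 0],
    [0, -1, 0, 0],
    [0, -1.5, 0, 0],
    [0, -2, 0, 0],
    [0, -2.5, 0, 0],
    [0, -3, 0, 0],
    [0, -3.4, 0, 0],
    [0, -3.8, 0, 0],
    [0, -4.1, 0, 0],
    [0, -4.2, 0, 0],
  ],
)

```text
clock: 19.03
position: [0.559, -0.0056, 0.1027]
tool_rot: [-3.141, 0.0, -0.053]
force: [1.3, -0.8, -2.8]
grip_width: 0.0122
```

```bash
python3 - <<'E'
from h import *
s=go((.555,-.0637,.103),-.054);print(s['moment'])
f=grab('wrist','w8.png'); 
for t,z in [('stop_face',.1175),('hanger_side',.119),('hanger_shoe',.116)]:
    for q in cams.pinpoint('wrist',t)[:2]: print(t,np.round(q['uv'],1),round(q['score'],2),onz(f,q['uv'],z))
E
```

```text
clk 19.03 pos [ 0.559  -0.0056  0.1027] rot [-3.1413e+00  1.0000e-04 -5.2600e-02] F [ 1.3 -0.8 -2.8] w 0.0122
shift cm [-0.09  5.83 -0.03] turn 0.001
[-0.16305782 -0.19129994 -0.02239311]
```

apply_moves(
  steps=[
    [0, -0.08, 0, 0],
    [0, -0.16, 0, 0],
    [0, -0.24, 0, 0],
    [0, -0.32, 0, 0],
    [0, -0.4, 0, 0],
    [0, -0.48, 0, 0],
    [0, -0.56, 0, 0],
    [0, -0.62, 0, 0],
    [0, -0.68, 0, 0],
    [0, -0.7, 0, 0],
  ],
)

```text
clock: 20.07
position: [0.5594, 0.0008, 0.1028]
tool_rot: [-3.142, 0.0, -0.053]
force: [0.6, -0.2, -3.3]
grip_width: 0.0125
```

apply_moves(
  steps=[
    [0, -0.03, 0, 0],
    [0, -0.06, 0, 0],
    [0, -0.09, 0, 0],
    [0, -0.12, 0, 0],
    [0, -0.15, 0, 0],
    [0, -0.18, 0, 0],
    [0, -0.2, 0, 0],
    [0, -0.22, 0, 0],
    [0, -0.24, 0, 0],
    [0, -0.25, 0, 0],
  ],
)

```text
clock: 20.9
position: [0.5595, 0.0032, 0.1028]
tool_rot: [3.142, 0.0, -0.053]
force: [1.5, -0.8, -2.3]
grip_width: 0.0125
```

```bash
python3 - <<'E'
from h import *
go((.555,0,.103),-.054)
f=grab('wrist','w9.png')
im=f['color'][20:220,40:330][:,:,::-1]
cv2.imwrite('pics/w9c.png',cv2.resize(cv2.convertScaleAbs(im,alpha=1.4,beta=15),None,fx=2.7,fy=2.7,interpolation=2))
E
```

```text
clk 20.90 pos [0.5595 0.0032 0.1028] rot [ 3.1416  0.     -0.0532] F [ 1.5 -0.8 -2.3] w 0.0125
shift cm [-0.43  0.34 -0.02] turn 0.001
```

View pics/w9c.png

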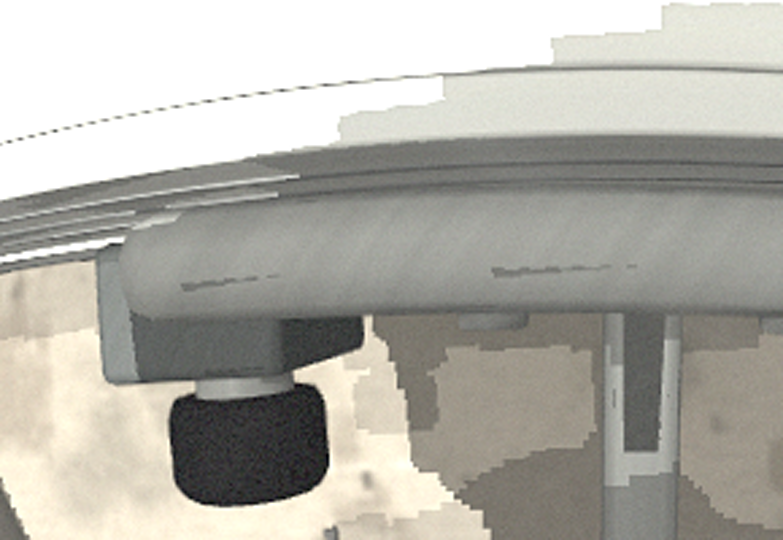

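apply_moves(
  steps=[
    [0, -0.02, 0, 0],
    [0, -0.04, 0, 0],
    [0, -0.06, 0, 0],
    [0, -0.08, 0, 0],
    [0, -0.1, 0, 0],
    [0, -0.12, 0, 0],
    [0, -0.14, 0, 0],
    [0, -0.16, 0, 0],
    [0, -0.18, 0, 0],
    [0, -0.2, 0, 0],
  ],
)

```text
clock: 21.78
position: [0.5596, 0.0052, 0.1028]
tool_rot: [3.142, -0.0, -0.053]
force: [1.2, -1.8, -3.7]
grip_width: 0.0123
```

apply_moves(
  steps=[
    [0, -0.02, 0, 0],
    [0, -0.04, 0, 0],
    [0, -0.06, 0, 0],
    [0, -0.08, 0, 0],
    [0, -0.1, 0, 0],
    [0, -0.12, 0, 0],
    [0, -0.14, 0, 0],
    [0, -0.16, 0, 0],
    [0, -0.16, 0, 0],
    [0, -0.16, 0, 0],
  ],
)

```text
clock: 22.62
position: [0.5597, 0.0061, 0.1028]
tool_rot: [3.141, -0.0, -0.054]
force: [2.2, -5.7, -3.5]
grip_width: 0.0125
```

apply_moves(
  steps=[
    [0, -0.02, 0, 0],
    [0, -0.04, 0, 0],
    [0, -0.06, 0, 0],
    [0, -0.08, 0, 0],
    [0, -0.08, 0, 0],
    [0, -0.08, 0, 0],
    [0, -0.08, 0, 0],
    [0, -0.08, 0, 0],
    [0, -0.08, 0, 0],
    [0, -0.08, 0, 0],
  ],
)

```text
clock: 23.45
position: [0.5597, 0.0063, 0.1028]
tool_rot: [3.14, 0.0, -0.054]
force: [2.4, -9.5, -2.1]
grip_width: 0.0125
```

apply_moves(
  steps=[
    [0, 0, 0.02, 0],
    [0, 0, 0.04, 0],
    [0, 0, 0.06, 0],
    [0, 0, 0.08, 0],
    [0, 0, 0.1, 0],
    [0, 0, 0.12, 0],
    [0, 0, 0.14, 0],
    [0, 0.02, 0.14, 0],
    [0, 0.04, 0.14, 0],
    [0, 0.04, 0.14, 0],
  ],
)

```text
clock: 24.28
position: [0.56, 0.0065, 0.1017]
tool_rot: [3.141, -0.001, -0.054]
force: [1.2, -5.5, 0.9]
grip_width: 0.0122
```

```bash
python3 - <<'E'
from h import *
go((.555,0,.103),-.054)
E
```

```text
clk 24.28 pos [0.56   0.0065 0.1017] rot [ 3.1411e+00 -6.0000e-04 -5.4200e-02] F [ 1.2 -5.5  0.9] w 0.0122
shift cm [-0.46  0.68 -0.13] turn -0.0
```

Weight is now carried by the rail and the plate rests on the stop with about 5 N. Release, then rise.

apply_moves(
  steps=[
    [0, 0, 0, 0],
    [0, 0, 0, 0],
    [0, 0, 0, 0],
    [0, 0, 0, 0],
    [0, 0, 0, 0],
    [0, 0, 0, 0],
    [0, 0, 0, 0],
    [0, 0, 0, 0],
    [0, 0, 0, 0],
    [0, 0, 0, 0],
  ],
  claw=0,
)

```text
clock: 25.12
position: [0.5597, 0.0072, 0.1014]
tool_rot: [-3.142, 0.0, -0.053]
force: [0.1, -0.2, 0.8]
grip_width: 0.0852
```

apply_moves(
  steps=[
    [0, 0, -0.5, 0],
    [0, 0, -1.5, 0],
    [0, 0, -3, 0],
    [0, 0, -5, 0],
    [0, 0, -7, 0],
    [0, 0, -9, 0],
    [0, 0, -11, 0],
    [-1, 0, -13, 0],
    [-2, 0, -14, 0],
    [-2, 0, -14, 0],
  ],
)

```text
clock: 25.95
position: [0.5395, 0.0084, 0.2446]
tool_rot: [-3.141, -0.004, -0.053]
force: [1.2, -0.3, 0.1]
grip_width: 0.0852
```

```bash
python3 - <<'E'
from h import *
np.set_printoptions(precision=4,suppress=True)
go((.48,0,.24),-.054)
f=grab('wrist','w10.png')
for t,z in [('hanger_post',.131),('hanger_side',.1175),('stop_face',.1175),('rail_mouth',.1158)]:
    for q in cams.pinpoint('wrist',t)[:2]: print('w',t,np.round(q['uv'],1),round(q['score'],2),onz(f,q['uv'],z))
s=grab('scene','s2.png')
for t,z in [('hanger_post',.131),('hanger_side',.1175),('stop_face',.1175),('rail_mouth',.1158)]:
    for q in cams.pinpoint('scene',t)[:1]: print('s',t,np.round(q['uv'],1),round(q['score'],2),onz(s,q['uv'],z))
im=cv2.resize(f['color'][:,:,::-1][0:300,0:520],None,fx=1.5,fy=1.5,interpolation=2)
cv2.imwrite('pics/fin.png',im)
E
```

```text
clk 25.95 pos [0.5395 0.0084 0.2446] rot [-3.1413 -0.0036 -0.0532] F [ 1.2 -0.3  0.1] w 0.0852
shift cm [-5.9   1.15  0.44] turn 0.001
w hanger_post [280.8 179.5] 0.83 [0.5608 0.0038 0.131 ]
w hanger_post [ 94.2 187.2] 0.27 [0.5652 0.1715 0.131 ]
w hanger_side [226.3  93.8] 0.93 [0.6332 0.0449 0.1175]
w stop_face [221.2  91.7] 0.64 [0.6353 0.0491 0.1175]
w stop_face [413.1 212.3] 0.3 [ 0.5229 -0.117   0.1175]
w rail_mouth [376.7  89.1] 0.95 [ 0.6333 -0.0817  0.1158]
s hanger_post [273.9 189.7] 0.75 [0.5477 0.0099 0.131 ]
s hanger_side [239.1 192.1] 0.62 [0.6275 0.0465 0.1175]
s stop_face [237.1 189.1] 0.62 [0.6384 0.0392 0.1175]
s rail_mouth [265.3 164.3] 0.97 [ 0.6302 -0.0854  0.1158]
```

```bash
python3 - <<'E'
from h import *
np.set_printoptions(precision=4,suppress=True,linewidth=250)
f=grab('wrist','w11.png'); print(f['s']['position'],f['s']['tool_rot'])
g=cv2.cvtColor(f['color'],cv2.COLOR_RGB2GRAY)
for r in (172,178,184): print(r,g[r,255:310].tolist())
# predicted geometry for contact: origin y along rail so that plate edge = stop
Rz=R.from_euler('z',-.053); M=np.array([.6333,-.0802,0])
for yr in (.0785,.0805):
    o=M+Rz.apply([-.00675,yr,.075]); P=lambda p:proj(f,o+Rz.apply(p)).round(1)
    print(yr,o,'post top L/R',P([-.072,.007,.056]),P([-.072,-.007,.056]),'plate edge top',P([0,.045,.104]),P([0,-.045,.104]),'low front',P([-.005,.045,.03]))
    print('stop corners low/high', [proj(f,M+Rz.apply([-.022,yr+.045,z])).round(1) for z in (.098,.137)])
for n,x0,x1,y0,y1 in [('b',150,300,60,140)]:
    for r in (80,85,90,95,100,105,110): print(r,g[r,200:270].tolist())
E
```

```text
[0.5397 0.0083 0.241 ] [ 3.1416  0.0008 -0.0532]
172 [99, 96, 98, 97, 101, 78, 74, 73, 72, 75, 74, 74, 73, 77, 77, 75, 63, 60, 65, 62, 64, 62, 64, 64, 60, 62, 65, 60, 64, 62, 64, 58, 77, 97, 97, 101, 100, 97, 96, 97, 96, 98, 94, 96, 99, 100, 100, 95, 96, 98, 100, 97, 95, 96, 97]
178 [79, 75, 77, 75, 77, 75, 71, 74, 73, 74, 70, 74, 76, 75, 75, 72, 66, 75, 71, 77, 82, 82, 83, 83, 80, 83, 80, 81, 77, 108, 100, 104, 71, 88, 94, 98, 96, 94, 97, 95, 99, 90, 89, 84, 91, 88, 89, 96, 98, 101, 98, 98, 94, 96, 100]
184 [75, 75, 76, 75, 73, 75, 73, 72, 73, 76, 73, 76, 72, 74, 71, 77, 61, 78, 78, 80, 82, 80, 81, 82, 81, 84, 83, 82, 81, 76, 75, 74, 57, 100, 100, 97, 95, 97, 97, 97, 97, 100, 99, 99, 98, 95, 100, 96, 97, 97, 100, 96, 96, 96, 93]
0.0785 [ 0.6307 -0.0015  0.075 ] post top L/R [273.8 182.3] [291.4 182.4] plate edge top [212.9  85.6] [355.8  86.7] low front [229.3  99.9]
stop corners low/high [array([230.5, 111.9]), array([223.5, 110.8])]
0.0805 [0.6308 0.0005 0.075 ] post top L/R [271.3 182.3] [288.9 182.4] plate edge top [209.8  85.8] [352.7  86.6] low front [227.   99.9]
stop corners
[... 1468 characters left out ...]
6, 65, 69, 69, 65, 71, 67, 73, 70, 74, 75, 74, 77, 74, 75, 76, 77, 70, 72, 71, 73, 70, 66, 68, 72, 73, 69, 68, 68, 70, 67, 68, 65]
105 [65, 63, 66, 65, 62, 61, 64, 64, 62, 64, 65, 60, 65, 65, 65, 70, 66, 45, 46, 34, 30, 36, 31, 24, 35, 29, 41, 71, 70, 77, 76, 73, 75, 68, 71, 70, 68, 70, 71, 66, 65, 68, 72, 69, 68, 69, 69, 82, 81, 79, 80, 79, 82, 75, 74, 75, 72, 69, 72, 77, 79, 79, 80, 81, 82, 79, 79, 76, 76, 78]
110 [55, 51, 54, 55, 54, 45, 40, 44, 47, 44, 45, 48, 52, 53, 54, 52, 49, 52, 47, 24, 27, 35, 21, 31, 31, 28, 41, 79, 77, 71, 77, 76, 74, 71, 73, 69, 74, 70, 67, 68, 66, 67, 63, 69, 63, 68, 70, 69, 74, 68, 67, 72, 75, 73, 77, 78, 75, 78, 76, 81, 78, 77, 80, 82, 80, 80, 81, 80, 79, 79]
```

apply_moves(
  steps=[
    [1, 0, 1, 0],
    [2, 0, 3, 0],
    [2, 0, 5, 0],
    [2, 0, 7, 0],
    [2, 0, 9, 0],
    [2, 0, 11, 0],
    [2, 0, 13, 0],
    [2, 0, 14.2, 0],
    [2, 0, 14.6, 0],
    [2, 0, 14.6, 0],
  ],
)

```text
clock: 27.33
position: [0.5594, 0.0072, 0.0948]
tool_rot: [3.141, 0.001, -0.053]
force: [0.0, -0.5, 0.5]
grip_width: 0.0855
```

apply_moves(
  steps=[
    [0, -0.4, 0, 0],
    [0, -0.9, 0, 0],
    [0, -1.4, 0, 0],
    [0, -1.9, 0, 0],
    [0, -2.3, 0, 0],
    [0, -2.6, 0, 0],
    [0, -2.8, 0, 0],
    [0, -2.9, 0, 0],
    [0, -3, 0, 0],
    [0, -3, 0, 0],
  ],
)

```text
clock: 28.17
position: [0.5613, 0.0372, 0.0954]
tool_rot: [-3.142, 0.0, -0.053]
force: [0.3, 0.7, 0.8]
grip_width: 0.0855
```

apply_moves(
  steps=[
    [0, -0.04, 0, 0],
    [0, -0.08, 0, 0],
    [0, -0.12, 0, 0],
    [0, -0.16, 0, 0],
    [0, -0.2, 0, 0],
    [0, -0.24, 0, 0],
    [0, -0.28, 0, 0],
    [0, -0.3, 0, 0],
    [0, -0.3, 0, 0],
    [0, -0.3, 0, 0],
  ],
)

```text
clock: 29.0
position: [0.5615, 0.0401, 0.0954]
tool_rot: [3.142, 0.0, -0.053]
force: [-0.7, -1.1, 0.2]
grip_width: 0.0854
```

apply_moves(
  steps=[
    [0, -0.03, 0, 0],
    [0, -0.06, 0, 0],
    [0, -0.09, 0, 0],
    [0, -0.12, 0, 0],
    [0, -0.14, 0, 0],
    [0, -0.16, 0, 0],
    [0, -0.18, 0, 0],
    [0, -0.2, 0, 0],
    [0, -0.2, 0, 0],
    [0, -0.2, 0, 0],
  ],
)

```text
clock: 29.83
position: [0.5615, 0.0408, 0.0955]
tool_rot: [3.14, 0.0, -0.054]
force: [-1.5, -8.3, 5.0]
grip_width: 0.0849
```

apply_moves(
  steps=[
    [0, 0.3, 0, 0],
    [0, 1, 0, 0],
    [0, 2, 0, 0],
    [0, 3, 0, 0],
    [0, 3.5, 0, 0],
    [0, 3.5, -1, 0],
    [0, 3.5, -3, 0],
    [0, 3.5, -5, 0],
    [0, 3.5, -8, 0],
    [0, 3.5, -11, 0],
  ],
)

```text
clock: 30.67
position: [0.5593, 0.0075, 0.2071]
tool_rot: [-3.141, 0.001, -0.053]
force: [0.1, 0.3, -0.4]
grip_width: 0.0855
```

apply_moves(
  steps=[
    [-1, 0, -2, 0],
    [-3, 0, -4, 0],
    [-5, 0, -4, 0],
    [-7, 0, -4, 0],
    [-7, 0, -4, 0],
    [-7, 0, -4, 0],
    [-7, 0, -4, 0],
    [-7, 0, -4, 0],
    [-7, 0, -4, 0],
    [-7, 0, -4, 0],
  ],
)

```text
clock: 31.5
position: [0.4901, 0.0109, 0.2452]
tool_rot: [-3.141, 0.0, -0.053]
force: [-0.6, 0.6, 0.8]
grip_width: 0.0854
```

```bash
python3 - <<'E'
from h import *
np.set_printoptions(precision=4,suppress=True)
go((.48,0,.24),-.054)
f=grab('wrist','w12.png')
for t,z in [('hanger_post',.131),('hanger_side',.1175),('stop_face',.1175),('rail_mouth',.1158)]:
    for q in cams.pinpoint('wrist',t)[:1]: print('w',t,np.round(q['uv'],1),round(q['score'],2),onz(f,q['uv'],z))
Rz=R.from_euler('z',-.053);m=Rz.apply
a=onz(f,cams.pinpoint('wrist','stop_face')[0]['uv'],.1175)-np.array([.6333,-.0802,0]);print('stop along rail from mouth',Rz.inv().apply(a)[1])
print(workorder.job_done())
E
```

```text
clk 31.50 pos [0.4901 0.0109 0.2452] rot [-3.1415  0.0003 -0.0533] F [-0.6  0.6  0.8] w 0.0854
shift cm [-0.95  1.15  0.52] turn 0.001
w hanger_post [281.1 121.8] 0.91 [0.557  0.0038 0.131 ]
w hanger_side [225.8  32.9] 0.97 [0.6362 0.0454 0.1175]
w rail_mouth [373.7  34.7] 0.75 [ 0.632  -0.0795  0.1158]Traceback (most recent call last):
  File "<stdin>", line 8, in <module>
IndexError: list index out of range
```

```bash
python3 -c "
from h import *
print(workorder.job_done())"
```

```text
the job is handed in; nothing more can be done
None
```

The hanger hangs in the rail past the spring catch, with its back plate against the stop. I handed the job in at about 31.6 s of robot time, with the gripper open and clear.

**What I did:** I lifted the hanger out of the rack by its plate, stood it on the table and let go. I then took it by the post, fed the shoe into the rail mouth and pushed it past the catch. Near the stop I crept forward until it resisted, lowered it onto the channel floor, and let go.

**Checks that agreed:**
- **Catch:** the vertical load changed by about 2.5 N while the plate rode over the catch, then went back to the plain hanger weight. I took that as the plate being past it; I did not see the catch spring up in a picture.
- **Stop contact:** pushing to about 9.5 N moved the plate almost not at all.
- **Contact after release:** one gentle push with an open finger was stiff straight away, at 8.3 N. The largest force I read along the rail was 9.5 N, well under the 35 N at which the stop slips.
- **Position:** the last wrist picture put the plate's left edge at y = 0.0454 m. I had measured the stop face at y = 0.0452 m before contact.

**Checks that disagreed or failed:**
- **Stop position:** single camera fixes of the stop differed by several mm, for example 0.039 m from the scene camera and 0.049 m from the wrist camera after release. I relied on the contact forces instead.
- **Possible gap:** before the last nudge, a pixel estimate left room for a gap of about 1 mm at the stop.
- **Last look:** the final search for the stop face found nothing.
- **Other things on the bench:** I did not measure them again at the end. No unexpected contact force showed at any reading.

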